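# Open the leaf drill jig and take out the disc

## Robot

A 6-joint arm with a two-finger parallel gripper is mounted at the origin on a cart in front of the work surface, level with it; the furniture and walls round the work are solid. World frame = base frame: x ahead of the robot, y to its left, z up, the work surface at z = 0. Lengths are in m, angles in degrees, forces in N, time in s.
With the tool pointing down it reaches from about 0.4 to 0.825 m from the base axis. Payload 7 kg.
Tool frame: the origin (TCP) lies between the finger pads; the fingertips stand 14 mm ahead of it and the grasp point (between the pads) lies 5 mm behind it (r.tips_ahead is the distance from the TCP to the fingertips, in m); z points along the fingers, y is the direction in which the jaws open and shut (so a half turn about z gives the same grasp; the last joint's range is limited). The gripper opens to 88 mm and grips with 3 to 60 N. Pads are 19 mm wide; open, the fingers measure 130 mm over their backs; the gripper's body (78 mm by 193 mm) begins 47 mm behind the grasp point.
Start: joints at [93.169, 20.546, 0.682, 0, -70.136, -16.507], TCP at [0.156, 0.657, 0.241] pointing down, gripper open.
Joint ranges: [-176.03, 176.03], [-82.01, 121.73], [-58.28, 71.71], [-173.87, 95.51], [-174.79, -0.11], [-173.66, 173.66]. Speed limits (degrees/s): [136.94, 136.94, 172.46, 180, 180, 180].

## Interface

Orientations are given as [roll, pitch, yaw] about the fixed x, y, z axes, in that order (R = Rz(yaw) Ry(pitch) Rx(roll)).
In Python, from plant import r gives the robot as it stands.
- The arm moves only by the tool apply_moves, never from a script. Its arguments are lists of equal length, an entry for each row: "slide": the shift along the tool's x, y, z as a fraction of full scale, a list of three; "turn": the turn, a rotation vector about the tool's x, y, z as a fraction of full scale, a list of three; "jaw": the closure, from 0 (fully open) to 1 (shut). In form: {"slide": [[dx, dy, dz], ...], "turn": [[wx, wy, wz], ...], "jaw": [jaw, ...]}. A call has 1 to 8 rows; each row shifts and turns the commanded pose from where the row before left it, along the tool's axes as they then stand; what a row does not reach is not made up. Full scale, the value 1, is 0.1 m for a shift and 1.5 rad for a turn. A row lasts 1/10 s, in which the tool goes at most 50 mm and 8.59 degrees, less where a joint would pass 70% of its speed; a pose out of reach is approached as far as the arm can. A call with a number of a shift or a turn outside -1 to 1 is refused whole. A call with a gripper value outside its range is refused whole. The fingers move at their own pace and stop on an object; "newtons" is the grip in N (left out, the last holds). Time passes only in rows, so rows that do not move let the fingers close. It gives the time, the measured TCP pose, the force and the opening at its end, in the units of the state.
- r.get_state(): the state, without advancing time (a new reading comes with each control period).
- r.capture(name): name is "scene" or "top"; returns a dict with "pixels" (420x560x3 uint8, blue, green, red), "depth" (420x560 float32, m along the optical axis (not along the pixel's ray), 0 where there is no reading), "fx", "fy", "cx", "cy" (pixels), "rvec" (rotation vector, rad) and "tvec" (3), from world to camera coordinates, as OpenCV has them. Camera axes: x right, y down, z forward; pixel columns grow to the right and rows downward; lengths in m; the calibration is good to about 2 mm. A picture is of the moment at which its call begins.
- r.close_job(): hands the job in, once; it reports no verdict.
The state is a dict: "time_s": time; "joints": joint angles; "qd": joint speeds; "joint_torque": joint torques, N m; "tcp_pos": TCP position; "eef_rot": TCP orientation; "contact_force": force on the tool from outside, world axes, zero at the start; "moment": the same for the moment, N m; "gripper_width": finger opening in m.
Only numpy, scipy, OpenCV 4.12 (cv2) and the standard library are available. Lean on these libraries where they do the work, as an engineer would, in place of code of your own. Each camera call takes 0.05 s, during which the arm holds its last target.

## Task

Swing the hinged leaf of the drill jig up by its red knob and over past its balance point, so that it stays open on its own against its back stop when let go. Then lift the pale turned wooden disc out of the jig and set it inside the low wooden tray, letting it down to lie flat rather than dropping it from a height. Leave the tin, the thread spool and the dark disc where they are, and the leaf standing open.

Things in the scene. Friction and masses are not known exactly. Their poses are not given: they have to be found in the camera images.
- jig: Drill jig, screwed to the bench: brown wooden base plate 80 (x) x 146 (y) x 14 mm, from y = -96 to +50 mm. Origin on the bench top under the middle of the disc's nest, z up, y axis from the hinge towards the knob. Two dark hinge cheeks 78 mm high at y = -93 to -53 mm, 69 mm wide over both, with a steel cross rod as back stop; black rubber rest for the leaf, 49 mm high, at y = 31 to 41 mm.
- leaf (a joint): Leaf hinge, rad: 0 = shut (leaf level over the disc), 1.57 = upright, its balance point, 2.1 = fully open on the back stop. Nearly free, no spring: let go before 1.57 it falls shut, past 1.65 it falls open to 2.1. The leaf (about 0.22 kg) is an aluminium plate 44 mm wide along the hinge, 8 mm thick, reaching 105 mm from the hinge; beyond it a steel stalk 10 mm thick carries the knob.
- leaf_hinge (a point): Point on the leaf's hinge axis midway between the cheeks, 53 mm above the bench, at jig x = 0, y = -65 mm. Its x axis is the hinge axis (parallel to the jig's x); its y axis points along the leaf from hinge to knob and turns with the leaf: opening lifts the knob and carries it over towards the hinge side.
- leaf_knob (a point): Centre of the red knob at the leaf's free end, 140 mm from the hinge axis, 53 mm above the bench when shut. A barrel 26 mm thick and 26 mm long, its length along the hinge axis; its flat ends can be pinched from above, and it then turns between the fingers as the leaf swings. It stands 22 mm clear of the end of the leaf plate, beyond the base. Open, its top is 187 mm up.
- nest (a point): Centre of the top of the aluminium boss on which the disc lies: 36 mm across, 28 mm above the bench (14 mm above the base plate). Three steel pins 7 mm thick, 36 mm high above the bench, stand round it with their centres 31.5 mm from its centre, at 50, 130 and 270 degrees from the jig's x axis; the disc's sides are thus free for fingers along the jig's x axis.
- disc_center (a point): Centre (half-way up) of the pale turned wooden disc, 52 mm across, 18 mm high, about 30 g, axis z. It starts in the jig under the shut leaf, lying loose on the boss between the pins, centre 37 mm above the bench.
- tray: The loose tray of light wood with a cork-lined floor, 130 (x) x 120 (y) x 24 mm over all, about 0.35 kg; origin at the centre of its underside on the bench, z up. Walls 6 mm thick, inner floor 6 mm above the origin, 118 x 108 mm inside. Round the work: a shelf hangs over the back of the bench, front face at world x = 0.62 m, underside 0.39 m up; a tall fixed lamp stands left of world y = 0.22 m.
- tin: Bystander: open tin of red lacquer, 77 mm across, 68 mm high; origin at the centre of its underside.
- spool: Bystander: wooden spool of pale thread, 38 mm across, 42 mm high; origin at the centre of its underside.
- dark_disc: Bystander: dark red-brown turned disc, 60 mm across, 14 mm high; origin at the centre of its underside.
- disc: The same pale disc: origin at the centre of its underside, z along its axis.

How it is judged:
By the outcome, as a careful person would: the job done as asked, in the order asked, and still so for the second after the job is handed in, with the robot touching nothing.
It also fails if it takes over 69 s, if anything falls off the work surface, if the arm or the gripper's body presses on something with over 40 N, if the wrist force passes 120 N, or if a joint passes its speed limit or range.

## Working session

There is one attempt and no reset: what is moved stays moved. The work goes in short steps, Python scripts to look and compute and a tool call to move; the robot and the scene stay as the last step left them, time stands still between calls to the robot, and variables do not carry over. Pictures are saved under pics/ and viewed, and the job is handed in when it is done.

Besides the shell and the picture viewer there is one more tool, called after "Call:" by a JSON object that holds its "fn" and its "kwargs", one argument or row to a line. apply_moves: Moves the arm, as the interface text tells. Shift numbers are shares of 0.1 m and turn numbers shares of 1.5 rad, none past 1 either way. Its arguments: {"type":"object","properties":{"slide":{"type":"array"},"turn":{"type":"array"},"jaw":{"type":"array"},"newtons":{"type":"number"}},"required":["slide","turn","jaw"]}

```bash
mkdir -p pics; ls
python3 - <<'E'
from plant import r
import cv2,numpy as np
print(r.get_state())
for n in("scene","top"):
    c=r.capture(n); cv2.imwrite(f"pics/{n}0.png",c["pixels"]); np.savez(f"/tmp/{n}0.npz",**c)
    R=cv2.Rodrigues(np.array(c["rvec"]))[0]; print(n,c["fx"],c["cx"],c["cy"],(-R.T@np.array(c["tvec"]).ravel()),R)
E
```

```text
pics
{'time_s': 0.0, 'joints': array([ 9.31689806e+01,  2.05922670e+01,  6.32256864e-01, -2.33376497e-02,
       -7.01366603e+01, -1.65084951e+01]), 'qd': array([ 0.00917789,  0.05814821,  0.06730322,  0.14351147, -0.00925861,
        0.05793435]), 'joint_torque': array([ 2.11029233e-03, -5.82720172e+01,  2.93057656e+01,  6.99679077e+00,
        7.02322679e-03, -1.52330790e-04]), 'tcp_pos': array([0.15561708, 0.65630938, 0.23959165]), 'eef_rot': array([ 1.79901080e+02, -6.43850733e-03, -1.33474571e+01]), 'contact_force': array([-0.10778397, -0.50140137, -0.47314335]), 'moment': array([-0.03610999, -0.03474554, -0.03295328]), 'gripper_width': 0.08769386299583883}
scene 381.4759493807129 269.7635850740156 208.38715406330758 [ 0.09193795 -0.37812492  0.73343578] [[ 0.37013421 -0.92880733 -0.01782172]
 [-0.72154358 -0.27534936 -0.63526182]
 [ 0.58512864  0.24799128 -0.77209119]]
top 467.26953344496786 278.4482357777756 208.47803870254626 [ 0.45121797 -0.13997154  0.91845324] [[ 1.75542642e-02 -9.99845867e-01 -3.00248274e-04]
 [-9.90091006e-01 -1.73411517e-02 -1.39352372e-01]
 [ 1.39325687e-01  2.74350148e-03 -9.90242812e-01]]
```

View pics/scene0.png

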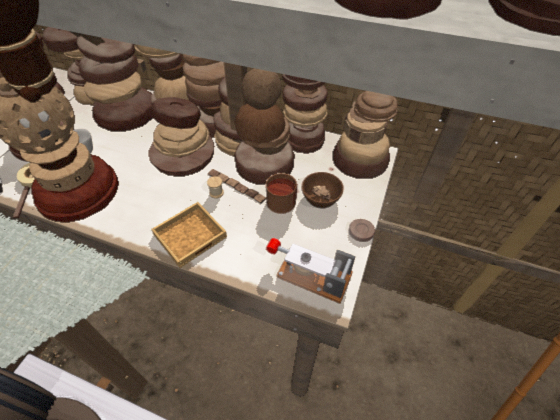

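View pics/top0.png

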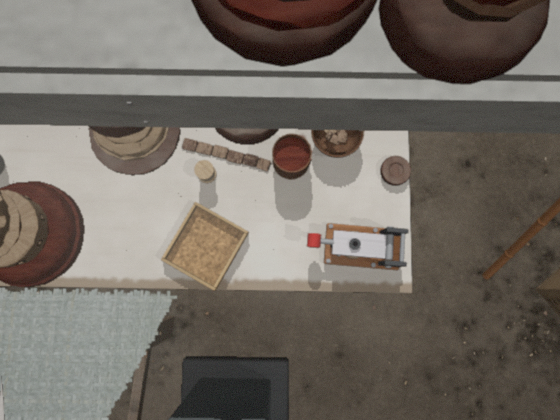

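The jig is at the right: its red knob is at top-view (314,240), the hinge cheeks at about (397,247), the tray at (205,247), the tin at (292,156), the spool at (205,171) and the dark disc at (395,170). Next I'll measure these.

```bash
cat > h.py <<'E'
import cv2,numpy as np
def cloud(c):
    R=cv2.Rodrigues(np.array(c["rvec"]))[0];t=np.array(c["tvec"]).ravel()
    d=c["depth"];v,u=np.mgrid[:d.shape[0],:d.shape[1]]
    P=np.stack([(u-c["cx"])/c["fx"]*d,(v-c["cy"])/c["fy"]*d,d],-1)
    W=(P-t)@R; W[d<=0]=np.nan
    return W
E
python3 - <<'E'
from h import *
for n in("scene","top"):
    c=dict(np.load(f"/tmp/{n}0.npz"));W=cloud(c)
    p=c["pixels"].astype(int);B,G,Rr=p[...,0],p[...,1],p[...,2]
    m=(Rr>150)&(G<50)&(B<50)&(W[...,2]>.02)&(W[...,2]<.09)
    q=W[m];print(n,"knob",len(q),np.nanmedian(q,0),np.nanmin(q,0),np.nanmax(q,0))
    def rect(lo,hi,z0,z1,lab,col=None):
        m=(W[...,0]>lo[0])&(W[...,0]<hi[0])&(W[...,1]>lo[1])&(W[...,1]<hi[1])&(W[...,2]>z0)&(W[...,2]<z1)
        q=W[m]
        if len(q)<5: print(lab,len(q));return
        print(lab,len(q),cv2.minAreaRect((q[:,:2]*1000).astype(np.float32)),"z",np.median(q[:,2]))
    for (x,y) in ([(205,247),(314,240),(397,247),(292,156),(205,171),(395,170),(337,135),(230,155)] if n=="top" else [(190,233),(274,245),(340,270),(281,190),(215,183),(361,230),(322,190),(240,186)]):
        print((x,y),W[y,x])
    rect((.3,-.08),(.55,.15),.017,.035,"tray")
    rect((.28,-.5),(.5,-.23),.008,.02,"base")
    rect((.28,-.5),(.5,-.23),.05,.063,"leaf")
    rect((.28,-.5),(.5,-.3),.07,.09,"cheeks")
    m=(abs(W[...,2])<.004)&(W[...,0]>.2)&(W[...,0]<.7); q=W[m]; print("table",q.min(0),q.max(0))
E
```

```text
scene knob 90 [ 0.51297739 -0.20677555  0.06321494] [ 0.50016825 -0.21555055  0.05658054] [ 0.52485415 -0.19591085  0.06686832]
(190, 233) [0.5059003  0.00284974 0.00695281]
(274, 245) [ 0.50912424 -0.20863943  0.06491135]
(340, 270) [ 0.5284237  -0.3516877   0.01945114]
(281, 190) [ 0.67321026 -0.16258834  0.04970785]
(215, 183) [0.64372925 0.00208257 0.0415643 ]
(361, 230) [ 0.65557195 -0.36899383  0.00985036]
(322, 190) [ 0.72018863 -0.25251111  0.03649298]
(240, 186) [ 0.68860198 -0.04259244  0.00238072]
tray 488 ((503.16650390625, 3.9687652587890625), (124.04668426513672, 130.4054718017578), 61.82792663574219) z 0.02224983452417016
base 731 ((481.6169738769531, -301.6451110839844), (143.18345642089844, 37.183292388916016), 88.67750549316406) z 0.012874769956164003
leaf 446 ((482.493408203125, -303.6749267578125), (34.99466323852539, 131.13351440429688), 0.0032843248918652534) z 0.05603677501080509
cheeks 152 ((481.1495361328125, -348.25384521484375), (30.999996185302734, 39.33994674682617), 7.597101211547852) z 0.07553406126434775
table [ 0.39284578 -0.39933463 -0.00399851] [0.6999645  0.70927876 0.00399803]
  return np.nanmean(a, axis, out=out, keepdims=keepdims)
Traceback (most recent call last):
ValueError: zero-size array to reduction operation fmin which has no identity
```

Run:
```python
import cv2
i=cv2.imread("pics/top0.png")[120:300,150:430];cv2.imwrite("pics/topz.png",cv2.resize(i,None,fx=2.8,fy=2.8,interpolation=cv2.INTER_CUBIC))
i=cv2.imread("pics/scene0.png")[160:310,140:390];cv2.imwrite("pics/scenez.png",cv2.resize(i,None,fx=3.2,fy=3.2,interpolation=cv2.INTER_CUBIC))
```

```text
(no output)
```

View pics/topz.png

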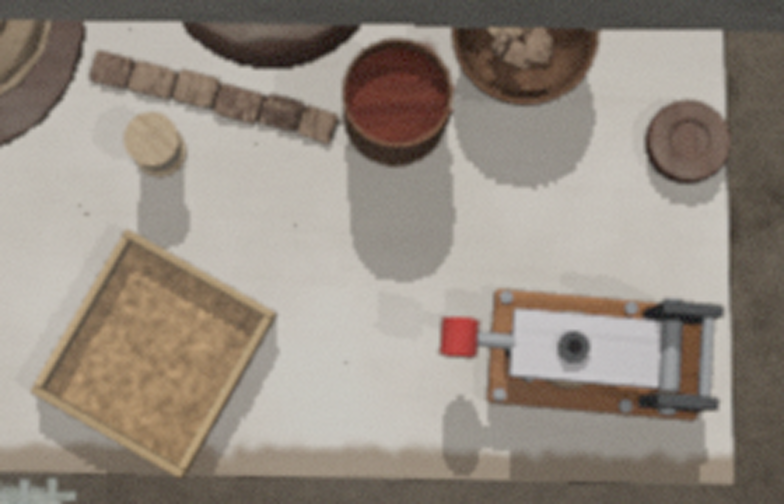

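View pics/scenez.png

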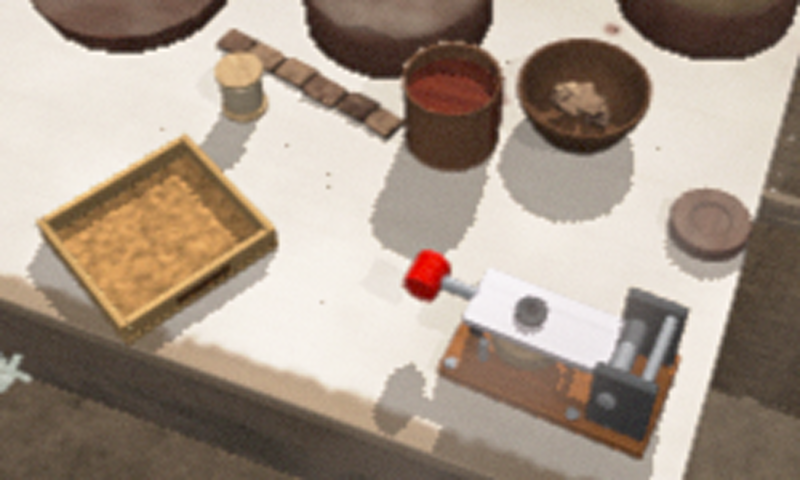

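Run:
```python
from h import *
for n in("scene","top"):
    c=dict(np.load(f"/tmp/{n}0.npz"));W=cloud(c)
    p=c["pixels"].astype(int);B,G,Rr=p[...,0],p[...,1],p[...,2]
    m=(Rr>120)&(G<70)&(B<70)&(W[...,2]>.03)&(W[...,2]<.09)&(W[...,1]>-.26)&(W[...,1]<-.17)&(W[...,0]<.56)
    q=W[m];print(n,"knob",len(q),np.median(q,0),np.min(q,0),np.max(q,0), np.median(q[q[:,2]>.062],0))
    def rect(lo,hi,z0,z1,lab,mask=True):
        m=(W[...,0]>lo[0])&(W[...,0]<hi[0])&(W[...,1]>lo[1])&(W[...,1]<hi[1])&(W[...,2]>z0)&(W[...,2]<z1)&mask
        q=W[m]
        if len(q)<5: print(lab,len(q));return
        rr=cv2.minAreaRect((q[:,:2]*1000).astype(np.float32));print(lab,len(q),rr,"z",np.median(q[:,2]))
    rect((.35,-.12),(.62,.15),.018,.03,"tray")
    rect((.4,-.5),(.55,-.23),.008,.019,"base")
    rect((.42,-.31),(.53,-.23),.05,.063,"leaf", Rr+G+B>330)
    rect((.42,-.5),(.55,-.31),.07,.09,"cheeks")
    rect((.6,-.42),(.72,-.3),.005,.03,"ddisc")
    rect((.6,-.24),(.75,-.11),.05,.08,"tin")
    rect((.6,-.04),(.69,.05),.03,.05,"spool")
    # leaf long edges: per y mean x of bright pts
    for y in np.arange(-.34,-.2,.01):
        m=(abs(W[...,1]-y)<.004)&(W[...,2]>.052)&(W[...,2]<.064)&(W[...,0]>.43)&(W[...,0]<.53)
        if m.sum()>4: print(round(y,3),W[m][:,0].min().round(4),W[m][:,0].max().round(4),end=' | ')
        m=(abs(W[...,1]-y)<.004)&(W[...,2]>.009)&(W[...,2]<.019)&(W[...,0]>.40)&(W[...,0]<.56)
        if m.sum()>4: print(W[m][:,0].min().round(4),W[m][:,0].max().round(4))
```

```text
scene knob 136 [ 0.50871434 -0.20644178  0.06228797] [ 0.49934838 -0.21658524  0.04494609] [ 0.52563238 -0.19495885  0.06686832] [ 0.51219697 -0.20473303  0.06385692]
tray 571 ((503.16650390625, 3.9687652587890625), (124.04668426513672, 130.4054718017578), 61.82792663574219) z 0.02235909796479889
base 873 ((505.38677978515625, -302.38433837890625), (144.27655029296875, 78.7967758178711), 86.09674072265625) z 0.01285695704063793
leaf 638 ((507.854736328125, -270.4755859375), (80.00039672851562, 44.62529754638672), 88.14037322998047) z 0.05606670184675676
cheeks 298 ((502.9122009277344, -351.32891845703125), (39.72564697265625, 69.90825653076172), 85.94365692138672) z 0.07515330519241809
ddisc 457 ((658.0628662109375, -369.24224853515625), (58.88275146484375, 58.37580108642578), 76.30872344970703) z 0.011997852560608691
tin 651 ((696.2078247070312, -157.67013549804688), (117.05571746826172, 75.09256744384766), 9.111068725585938) z 0.052763242679026136
spool 157 ((647.2827758789062, 7.252216339111328), (37.98565673828125, 36.3602409362793), 81.93559265136719) z 0.04075931351132729
-0.34
[... 1371 characters left out ...]
501953125, 74.92169952392578), 57.453948974609375) z 0.051821597914392496
spool 305 ((648.8704833984375, 7.92900276184082), (36.685386657714844, 36.980072021484375), 5.698233127593994) z 0.039730152372773476
-0.34 0.4678 0.5287 | 0.4666 0.544
-0.33 0.4732 0.5284 | 0.4665 0.5458
-0.32 0.4857 0.5283 | 0.4682 0.5457
-0.31 0.4857 0.5299 | 0.468 0.5475
-0.3 0.4872 0.5298 | 0.4696 0.5474
-0.29 0.4871 0.5296 | 0.4695 0.5491
-0.28 0.4886 0.5294 | 0.4695 0.5489
-0.27 0.4886 0.5294 | 0.4711 0.5487
-0.26 0.4901 0.5291 | 0.4711 0.5504
-0.25 0.4899 0.5289 | 0.4727 0.5502
-0.24 0.4917 0.5286 | 0.4726 0.5522
-0.23 0.5099 0.5175 | 0.4743 0.552
-0.22 0.5098 0.5174 | -0.21 0.5017 0.5276 | -0.2 0.5021 0.5275 |
```

Run:
```python
from h import *
Q=[]
for n in("scene","top"):
    c=dict(np.load(f"/tmp/{n}0.npz"));W=cloud(c);Q.append(W[np.isfinite(W[...,0])])
Q=np.vstack(Q)
# height map max, 5cm cells (cm)
print("cols y",[round(y,2) for y in np.arange(.75,-.5,-.05)])
for x in np.arange(-.1,.75,.05):
    row=[]
    for y in np.arange(.75,-.5,-.05):
        m=(abs(Q[:,0]-x)<.025)&(abs(Q[:,1]-y)<.025)&(Q[:,2]>-.3)
        row.append("%4d"%(Q[m][:,2].max()*100) if m.any() else "   .")
    print("%5.2f"%x,*row)
```

```text
cols y [np.float64(0.75), np.float64(0.7), np.float64(0.65), np.float64(0.6), np.float64(0.55), np.float64(0.5), np.float64(0.45), np.float64(0.4), np.float64(0.35), np.float64(0.3), np.float64(0.25), np.float64(0.2), np.float64(0.15), np.float64(0.1), np.float64(0.05), np.float64(-0.0), np.float64(-0.05), np.float64(-0.1), np.float64(-0.15), np.float64(-0.2), np.float64(-0.25), np.float64(-0.3), np.float64(-0.35), np.float64(-0.4), np.float64(-0.45)]
-0.10    .    .    .    .    .    .    .    .    .    .    .    .    .    .    .    .    .    .    .    .    .    .    .    .    .
-0.05    .    .    .    .    .    .    .    .    .    .    .    .    .    .    .    .    .    .    .    .    .    .    .    .    .
 0.00    .    .    .    .    .    .    .    .    .    .    .    .    .    .    .    .    .    .    .    .    .    .    .    .    .
 0.05    .    .    .    .    .    .    .    .    .    .    .    .    .    .    1    4   25    .    .    .    .    .    .    .    .
 0.10    .    .    .    .    .    .    .    .    .    .   -4   -4    0    0    1   25   25    0    .    .    .    .    .
[... 882 characters left out ...]
    2    0    0    0    1    1    8    0    .
 0.50    .    .    .    0    2    2    5   23   35   41   47   50    0    2    2    1    2    2    0    6    6    6    7    1    .
 0.55    .    .    0    3    3    2    .   23   24   41   47   49    0    0    2    2    2    2    0    6    5    5    7    1    .
 0.60    .    0    2    .    9    .    .   23   39   44   45   46   49   49   49   49   49   49   49   49   49   49   49   49   49
 0.65    .    .    .    .    .    .    1    5    0    0    0   10   49   49   49   49   50   56   57   56   58   59   58   52   49
 0.70    .    .    .    .    4    4    5    5    0    0    4   19   49   49   49   49   53   56   56   56   56   54   56   53   51
```

```bash
cat >> h.py <<'E'
from scipy.spatial.transform import Rotation as Ro
def plan(wps,step=.045,ang=8.4,pose=None):
    """wps: (x,y,z,yaw) tool-down. prints rows"""
    from plant import r
    s=r.get_state()
    p=np.array(s["tcp_pos"]) if pose is None else np.array(pose[0])
    R=Ro.from_euler("xyz",s["eef_rot"] if pose is None else pose[1],degrees=True)
    S,T=[],[]
    for w in wps:
        st=w[4] if len(w)>4 else step
        g=np.array(w[:3]); G=Ro.from_euler("xyz",[180,0,w[3]],degrees=True)
        rv=(R.inv()*G).as_rotvec(); d=g-p
        n=max(1,int(np.ceil(np.linalg.norm(d)/st-1e-6)),int(np.ceil(np.degrees(np.linalg.norm(rv))/ang-1e-6)))
        for i in range(n):
            sl=np.round(R.inv().apply(g-p)/(n-i)/.1,3); tn=np.round((R.inv()*G).as_rotvec()/(n-i)/1.5,3)
            tn[abs(tn)<.0015]=0
            p=p+R.apply(sl*.1); R=R*Ro.from_rotvec(tn*1.5)
            S.append(sl.tolist());T.append(tn.tolist())
    for i in range(0,len(S),8):
        print('"slide":',S[i:i+8],'\n"turn":',T[i:i+8])
    print("end",p,R.as_euler("xyz",degrees=True))
E
python3 - <<'E'
from h import *
Q=np.vstack([ (lambda W:W[np.isfinite(W[...,0])])(cloud(dict(np.load(f"/tmp/{n}0.npz")))) for n in("scene","top")])
for z in np.arange(.05,.6,.05):
    m=(abs(Q[:,2]-z)<.025)&(Q[:,1]>.15)&(Q[:,1]<.5)&(Q[:,0]>.2)&(Q[:,0]<.6)
    if m.any(): q=Q[m];print(z.round(2),q.min(0),q.max(0))
plan([(.13,.50,.25,10),(.19,.40,.25,15),(.29,.33,.25,15),(.345,.25,.25,15),(.39,.15,.25,15),(.43,0.,.25,-30),(.49,-.2,.22,-94)])
E
```

```text
0.05 [0.41935542 0.24241757 0.0250026 ] [0.59995982 0.42923838 0.07490211]
0.1 [0.45337501 0.27570177 0.07502676] [0.58854402 0.39813908 0.12483666]
0.15 [0.45911853 0.28321747 0.12510435] [0.58044405 0.38844671 0.17468679]
0.2 [0.44533189 0.2670394  0.17538364] [0.59247662 0.41399408 0.22497723]
0.25 [0.44363882 0.26526339 0.22501688] [0.59261239 0.41710392 0.27499337]
0.3 [0.45599835 0.24798359 0.27501712] [0.58611105 0.35376965 0.32446592]
0.35 [0.47522816 0.24117443 0.32501318] [0.55066883 0.34181333 0.37493956]
0.4 [0.48054079 0.23722873 0.37501991] [0.56021606 0.29542135 0.42488806]
0.45 [0.48030202 0.21058677 0.42504104] [0.5704806  0.26605152 0.47499374]
0.5 [0.48286243 0.20545478 0.4750555 ] [0.55974464 0.22358494 0.50200655]
"slide": [[0.028, 0.395, -0.025], [-0.013, 0.396, -0.025], [-0.053, 0.393, -0.025], [-0.092, 0.385, -0.026], [0.139, 0.363, 0.001], [0.128, 0.367, 0.0], [0.118, 0.37, 0.001], [0.261, 0.312, 0.0]] 
"turn": [[0.0, 0.0, -0.068], [0.0, 0.0, -0.068], [0.0, 0.0, -0.068], [0.0, 0.0, -0.068], [0.0, 0.0, -0.019], [0.0, 0.0, -0.019], [0.0, 0.0, -0.02], [0.0, 0.0,
[... 343 characters left out ...]
: [[-0.0, 0.259, 0.0], [0.033, 0.257, 0.0], [0.066, 0.25, 0.001], [0.098, 0.239, 0.0], [0.129, 0.224, 0.001], [0.158, 0.206, 0.0], [0.19, 0.179, 0.038], [0.213, 0.151, 0.038]] 
"turn": [[0.0, 0.0, 0.087], [0.0, 0.0, 0.087], [0.0, 0.0, 0.087], [0.0, 0.0, 0.088], [0.0, 0.0, 0.087], [0.0, 0.0, 0.088], [0.0, 0.0, 0.093], [0.0, 0.0, 0.093]]
"slide": [[0.232, 0.12, 0.038], [0.246, 0.086, 0.038], [0.256, 0.051, 0.038], [0.26, 0.015, 0.038], [0.26, -0.021, 0.038], [0.255, -0.057, 0.037]] 
"turn": [[0.0, 0.0, 0.093], [0.0, 0.0, 0.093], [0.0, 0.0, 0.093], [0.0, 0.0, 0.093], [0.0, 0.0, 0.093], [0.0, 0.0, 0.093]]
end [ 0.48995822 -0.20004199  0.22003128] [ 1.79995520e+02 -8.70662844e-02 -9.39586331e+01]
```

Call:
{"fn": "apply_moves", "kwargs": {
  "slide": [
    [0.03, 0.395, -0.025],
    [-0.01, 0.395, -0.025],
    [-0.05, 0.395, -0.025],
    [-0.09, 0.385, -0.025],
    [0.14, 0.365, 0],
    [0.13, 0.365, 0],
    [0.12, 0.37, 0],
    [0.26, 0.31, 0]
  ],
  "turn": [
    [0, 0, -0.068],
    [0, 0, -0.068],
    [0, 0, -0.068],
    [0, 0, -0.068],
    [0, 0, -0.02],
    [0, 0, -0.02],
    [0, 0, -0.02],
    [0, 0, 0]
  ],
  "jaw": [0, 0, 0, 0, 0, 0, 0, 0]
}}

```text
time_s: 0.9
tcp_pos: [0.2247, 0.3752, 0.2508]
eef_rot: [-180.0, 0.0, 15.3]
contact_force: [0.7, 0.7, 0.2]
gripper_width: 0.0871
```

Call:
{"fn": "apply_moves", "kwargs": {
  "slide": [
    [0.26, 0.31, 0],
    [0.26, 0.31, 0],
    [0.108, 0.305, 0],
    [0.108, 0.305, 0],
    [0.108, 0.305, 0],
    [0.06, 0.36, 0],
    [0.06, 0.36, 0],
    [0.06, 0.36, 0]
  ],
  "turn": [
    [0, 0, 0],
    [0, 0, 0],
    [0, 0, 0],
    [0, 0, 0],
    [0, 0, 0],
    [0, 0, 0],
    [0, 0, 0],
    [0, 0, 0]
  ],
  "jaw": [0, 0, 0, 0, 0, 0, 0, 0]
}}

```text
time_s: 1.7
tcp_pos: [0.3924, 0.1503, 0.2505]
eef_rot: [-180.0, 0.0, 15.2]
contact_force: [0.8, 0.7, 0.6]
gripper_width: 0.0877
```

Run:
```python
from h import *
from plant import r
s=r.get_state();print(s["joints"].round(1))
plan([(.43,0.,.25,-30),(.505,-.2,.20,-94)])
```

```text
[ 48.1  -4.9 -28.3  -0.  -66.7  57.1]
"slide": [[-0.005, 0.258, 0.001], [0.029, 0.257, 0.001], [0.062, 0.251, 0.001], [0.095, 0.24, 0.001], [0.125, 0.226, 0.0], [0.153, 0.207, 0.001], [0.206, 0.17, 0.062], [0.228, 0.139, 0.062]] 
"turn": [[0.0, 0.0, 0.088], [0.0, 0.0, 0.088], [0.0, 0.0, 0.088], [0.0, 0.0, 0.087], [0.0, 0.0, 0.088], [0.0, 0.0, 0.087], [0.0, 0.0, 0.093], [0.0, 0.0, 0.093]]
"slide": [[0.245, 0.106, 0.063], [0.257, 0.071, 0.062], [0.265, 0.035, 0.063], [0.267, -0.002, 0.062], [0.264, -0.04, 0.063], [0.256, -0.076, 0.062]] 
"turn": [[0.0, 0.0, 0.093], [0.0, 0.0, 0.093], [0.0, 0.0, 0.093], [0.0, 0.0, 0.093], [0.0, 0.0, 0.093], [0.0, 0.0, 0.094]]
end [ 0.50503648 -0.19995649  0.20003945] [ 1.79992313e+02  2.89226057e-03 -9.40240937e+01]
```

Call:
{"fn": "apply_moves", "kwargs": {
  "slide": [
    [-0.005, 0.258, 0],
    [0.03, 0.257, 0],
    [0.06, 0.25, 0],
    [0.095, 0.24, 0],
    [0.125, 0.225, 0],
    [0.153, 0.207, 0],
    [0.206, 0.17, 0.062],
    [0.228, 0.14, 0.062]
  ],
  "turn": [
    [0, 0, 0.088],
    [0, 0, 0.088],
    [0, 0, 0.088],
    [0, 0, 0.087],
    [0, 0, 0.088],
    [0, 0, 0.087],
    [0, 0, 0.093],
    [0, 0, 0.093]
  ],
  "jaw": [0, 0, 0, 0, 0, 0, 0, 0]
}}

```text
time_s: 2.5
tcp_pos: [0.4485, -0.0494, 0.238]
eef_rot: [-180.0, -0.0, -46.3]
contact_force: [1.0, -0.9, -0.5]
gripper_width: 0.0873
```

Call:
{"fn": "apply_moves", "kwargs": {
  "slide": [
    [0.245, 0.106, 0.062],
    [0.257, 0.07, 0.062],
    [0.265, 0.035, 0.062],
    [0.267, 0, 0.062],
    [0.264, -0.04, 0.062],
    [0.256, -0.076, 0.062],
    [0, 0, 0]
  ],
  "turn": [
    [0, 0, 0.093],
    [0, 0, 0.093],
    [0, 0, 0.093],
    [0, 0, 0.093],
    [0, 0, 0.093],
    [0, 0, 0.093],
    [0, 0, 0]
  ],
  "jaw": [0, 0, 0, 0, 0, 0, 0]
}}

```text
time_s: 3.2
tcp_pos: [0.5045, -0.2004, 0.1993]
eef_rot: [179.8, -0.0, -94.3]
contact_force: [-1.3, -0.1, -0.4]
gripper_width: 0.0876
```

Run:
```python
from h import *
from plant import r
s=r.get_state();print(s["joints"].round(1))
for n in("scene","top"):
    c=r.capture(n); cv2.imwrite(f"pics/{n}1.png",c["pixels"])
plan([(.5133,-.2045,.120,-94),(.5133,-.2045,.048,-94,.03)])
```

```text
[ -1.   10.1 -19.4   0.  -60.7  -3.4]
"slide": [[0.025, -0.049, 0.401], [0.026, -0.048, 0.401], [-0.0, -0.0, 0.24], [-0.0, -0.001, 0.24], [-0.0, -0.0, 0.24]] 
"turn": [[0.0, 0.0, 0.0], [0.0, 0.0, 0.0], [0.0, 0.0, 0.0], [0.0, 0.0, 0.0], [0.0, 0.0, 0.0]]
end [ 0.51326753 -0.20450323  0.04797375] [ 1.79903909e+02  6.58195343e-03 -9.39715759e+01]
```

View pics/scene1.png

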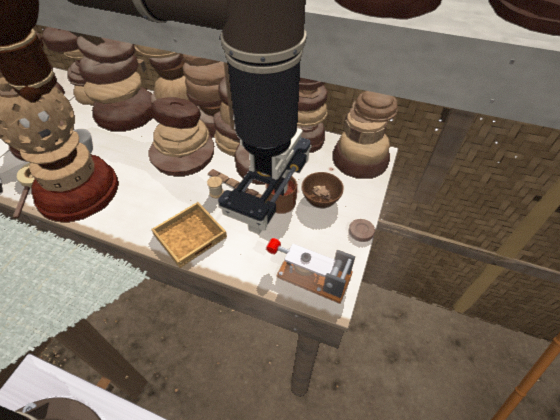

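Call:
{"fn": "apply_moves", "kwargs": {
  "slide": [
    [0.025, -0.049, 0.4],
    [0.025, -0.048, 0.4],
    [0, 0, 0.24],
    [0, 0, 0.24],
    [0, 0, 0.24],
    [0, 0, 0]
  ],
  "turn": [
    [0, 0, 0],
    [0, 0, 0],
    [0, 0, 0],
    [0, 0, 0],
    [0, 0, 0],
    [0, 0, 0]
  ],
  "jaw": [0, 0, 0, 0, 0, 0],
  "newtons": 12
}}

```text
time_s: 3.9
tcp_pos: [0.5117, -0.203, 0.0465]
eef_rot: [179.7, 0.0, -93.9]
contact_force: [-0.1, -0.1, 1.1]
gripper_width: 0.0878
```

Run:
```python
from h import *
from plant import r
s=r.get_state();print(s["tcp_pos"],s["contact_force"])
c=r.capture("scene"); i=c["pixels"][140:300,150:390]; cv2.imwrite("pics/s2.png",cv2.resize(i,None,fx=3,fy=3))
```

```text
[ 0.51165438 -0.20295837  0.04653063] [-0.12581775 -0.08408294  1.05033208]
```

View pics/s2.png

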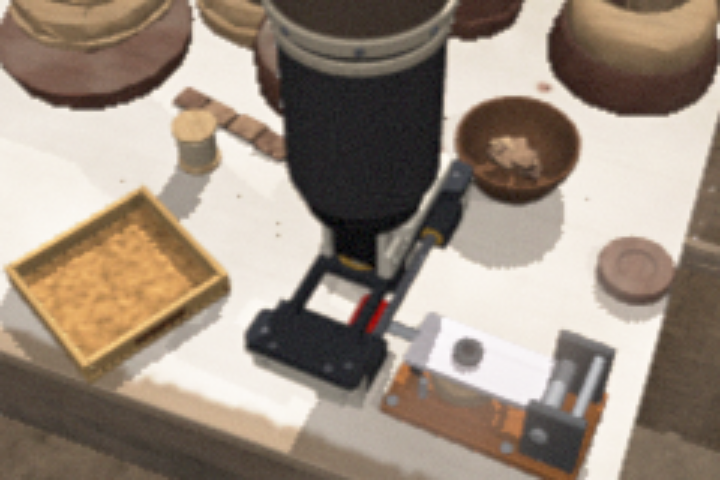

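Call:
{"fn": "apply_moves", "kwargs": {
  "slide": [
    [0.014, -0.016, -0.012],
    [0, 0, 0],
    [0, 0, 0],
    [0, 0, 0],
    [0, 0, 0],
    [0, 0, 0],
    [0, 0, 0],
    [0, 0, 0]
  ],
  "turn": [
    [0, 0, 0],
    [0, 0, 0],
    [0, 0, 0],
    [0, 0, 0],
    [0, 0, 0],
    [0, 0, 0],
    [0, 0, 0],
    [0, 0, 0]
  ],
  "jaw": [0, 0.5, 1, 1, 1, 1, 1, 1],
  "newtons": 12
}}

```text
time_s: 4.75
tcp_pos: [0.5154, -0.2055, 0.0501]
eef_rot: [180.0, -0.0, -93.9]
contact_force: [0.2, 0.1, 0.2]
gripper_width: 0.037
```

Call:
{"fn": "apply_moves", "kwargs": {
  "slide": [
    [0, 0, 0],
    [0, 0, 0],
    [0, 0, 0],
    [0, 0, 0]
  ],
  "turn": [
    [0, 0, 0],
    [0, 0, 0],
    [0, 0, 0],
    [0, 0, 0]
  ],
  "jaw": [1, 1, 1, 1]
}}

```text
time_s: 5.15
tcp_pos: [0.5157, -0.2055, 0.0502]
eef_rot: [-180.0, -0.0, -94.0]
contact_force: [2.3, 0.0, -1.3]
gripper_width: 0.0259
```

Run:
```python
from h import *
from plant import r
s=r.get_state();print(s["tcp_pos"],s["contact_force"],s["gripper_width"])
H=np.array([.5036,-.3437,.053]);k=np.array([.0684,.9977,0])
w=[]
for a in np.linspace(0,2.0,41)[1:]:
    p=H+.14*(np.cos(a)*k+np.sin(a)*np.array([0,0,1]))
    w.append((p[0],p[1],p[2]-.005,-94))
p0=H+.14*k-[0,0,.005];print(p0)
plan(w,step=.045,pose=(p0,[180,0,-94]))
```

```text
[ 0.51566208 -0.20552588  0.05018117] [ 2.27319507  0.03747352 -1.32661482] 0.025855001325606846
[ 0.513176 -0.204022  0.048   ]
"slide": [[0.002, -0.0, -0.07], [0.005, -0.0, -0.07], [0.009, -0.0, -0.069], [0.012, -0.0, -0.069], [0.016, -0.0, -0.068], [0.019, -0.0, -0.068], [0.022, -0.0, -0.066], [0.026, -0.0, -0.065]] 
"turn": [[0.0, 0.0, 0.0], [0.0, 0.0, 0.0], [0.0, 0.0, 0.0], [0.0, 0.0, 0.0], [0.0, 0.0, 0.0], [0.0, 0.0, 0.0], [0.0, 0.0, 0.0], [0.0, 0.0, 0.0]]
"slide": [[0.028, -0.0, -0.064], [0.032, -0.0, -0.062], [0.035, -0.0, -0.061], [0.039, -0.0, -0.058], [0.04, -0.0, -0.057], [0.044, -0.0, -0.055], [0.047, -0.001, -0.052], [0.049, 0.0, -0.05]] 
"turn": [[0.0, 0.0, 0.0], [0.0, 0.0, 0.0], [0.0, 0.0, 0.0], [0.0, 0.0, 0.0], [0.0, 0.0, 0.0], [0.0, 0.0, 0.0], [0.0, 0.0, 0.0], [0.0, 0.0, 0.0]]
"slide": [[0.051, 0.0, -0.048], [0.054, 0.0, -0.045], [0.056, 0.0, -0.042], [0.058, 0.0, -0.039], [0.059, 0.0, -0.036], [0.062, -0.0, -0.034], [0.063, -0.0, -0.03], [0.065, -0.0, -0.027]] 
"turn": [[0.0, 0.0, 0.0], [0.0, 0.0, 0.0], [0.0, 0.0, 0.0], [0.0, 0.0, 0.0], [0.0, 0.0, 0.0], [0.0, 0.0, 0.0], [0.0, 0.0, 0.0], [0.0, 0.0, 0.0]]
"slide": [[0.066, -0.0, -0.024], [0.067, -0.0, -0.02], [0.067, -0.0, -0.017], [0.069, -0.001, -0.014], [0.069, 0.0, -0.01], [0.07, 0.0, -0.006], [0.07, 0.0, -0.004], [0.07, 0.0, 0.001]] 
"turn": [[0.0, 0.0, 0.0], [0.0, 0.0, 0.0], [0.0, 0.0, 0.0], [0.0, 0.0, 0.0], [0.0, 0.0, 0.0], [0.0, 0.0, 0.0], [0.0, 0.0, 0.0], [0.0, 0.0, 0.0]]
"slide": [[0.07, -0.0, 0.003], [0.069, -0.0, 0.008], [0.07, -0.0, 0.01], [0.068, -0.0, 0.015], [0.068, -0.0, 0.017], [0.067, -0.001, 0.021], [0.065, 0.0, 0.024], [0.065, 0.0, 0.028]] 
"turn": [[0.0, 0.0, 0.0], [0.0, 0.0, 0.0], [0.0, 0.0, 0.0], [0.0, 0.0, 0.0], [0.0, 0.0, 0.0], [0.0, 0.0, 0.0], [0.0, 0.0, 0.0], [0.0, 0.0, 0.0]]
end [ 0.49964256 -0.40185988  0.1753    ] [180.   0. -94.]
```

Call:
{"fn": "apply_moves", "kwargs": {
  "slide": [
    [0.002, 0, -0.07],
    [0.005, 0, -0.07],
    [0.009, 0, -0.069],
    [0.012, 0, -0.069],
    [0.016, 0, -0.068],
    [0.019, 0, -0.068],
    [0.022, 0, -0.066],
    [0.026, 0, -0.065]
  ],
  "turn": [
    [0, 0, 0],
    [0, 0, 0],
    [0, 0, 0],
    [0, 0, 0],
    [0, 0, 0],
    [0, 0, 0],
    [0, 0, 0],
    [0, 0, 0]
  ],
  "jaw": [1, 1, 1, 1, 1, 1, 1, 1]
}}

```text
time_s: 5.95
tcp_pos: [0.5148, -0.2167, 0.1053]
eef_rot: [-180.0, 0.0, -94.0]
contact_force: [3.1, -0.5, -3.1]
gripper_width: 0.0258
```

Call:
{"fn": "apply_moves", "kwargs": {
  "slide": [
    [0.028, 0, -0.064],
    [0.032, 0, -0.062],
    [0.035, 0, -0.061],
    [0.038, 0, -0.058],
    [0.041, 0, -0.057],
    [0.044, 0, -0.055],
    [0.047, 0, -0.052],
    [0.049, 0, -0.05]
  ],
  "turn": [
    [0, 0, 0],
    [0, 0, 0],
    [0, 0, 0],
    [0, 0, 0],
    [0, 0, 0],
    [0, 0, 0],
    [0, 0, 0],
    [0, 0, 0]
  ],
  "jaw": [1, 1, 1, 1, 1, 1, 1, 1]
}}

```text
time_s: 6.75
tcp_pos: [0.5126, -0.2482, 0.151]
eef_rot: [-180.0, 0.0, -94.0]
contact_force: [4.8, -0.5, -3.3]
gripper_width: 0.026
```

Run:
```python
from h import *
from plant import r
c=r.capture("scene"); i=c["pixels"][100:300,130:400]; cv2.imwrite("pics/s3.png",cv2.resize(i,None,fx=2.8,fy=2.8))
```

```text
(no output)
```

View pics/s3.png

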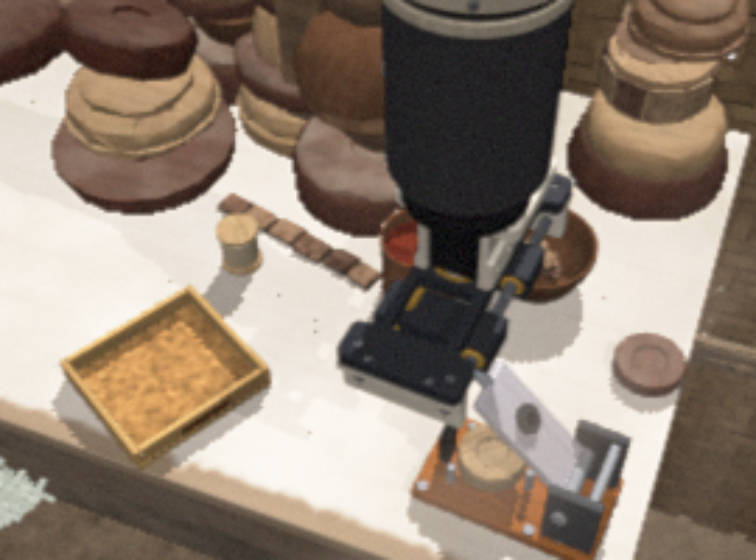

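The leaf is swinging with the knob held, and the disc is still on the boss at picture position (492,457). I'll keep going.

Call:
{"fn": "apply_moves", "kwargs": {
  "slide": [
    [0.051, 0.002, -0.048],
    [0.054, 0.002, -0.045],
    [0.056, 0.002, -0.042],
    [0.058, 0.002, -0.039],
    [0.06, 0.002, -0.036],
    [0.062, 0.002, -0.034],
    [0.063, 0.002, -0.03],
    [0.065, 0.002, -0.027]
  ],
  "turn": [
    [0, 0, 0],
    [0, 0, 0],
    [0, 0, 0],
    [0, 0, 0],
    [0, 0, 0],
    [0, 0, 0],
    [0, 0, 0],
    [0, 0, 0]
  ],
  "jaw": [1, 1, 1, 1, 1, 1, 1, 1]
}}

```text
time_s: 7.6
tcp_pos: [0.5092, -0.2949, 0.1811]
eef_rot: [-179.8, -0.0, -93.9]
contact_force: [10.1, -1.5, -4.2]
gripper_width: 0.0264
```

Call:
{"fn": "apply_moves", "kwargs": {
  "slide": [
    [0.066, 0, -0.024],
    [0.067, 0, -0.02],
    [0.067, 0, -0.017],
    [0.069, 0, -0.014],
    [0.069, 0, -0.01],
    [0.07, 0, -0.006],
    [0.07, 0, -0.003],
    [0.07, 0, 0]
  ],
  "turn": [
    [0, 0, 0],
    [0, 0, 0],
    [0, 0, 0],
    [0, 0, 0],
    [0, 0, 0],
    [0, 0, 0],
    [0, 0, 0],
    [0, 0, 0]
  ],
  "jaw": [1, 1, 1, 1, 1, 1, 1, 1]
}}

```text
time_s: 8.4
tcp_pos: [0.5053, -0.3495, 0.1905]
eef_rot: [-179.8, -0.0, -93.9]
contact_force: [8.1, 0.1, -1.5]
gripper_width: 0.0256
```

Call:
{"fn": "apply_moves", "kwargs": {
  "slide": [
    [0.07, -0.004, 0.003],
    [0.07, -0.004, 0.008],
    [0.07, -0.003, 0.01],
    [0.068, -0.003, 0.015],
    [0.068, -0.003, 0.017],
    [0.067, -0.002, 0.021],
    [0.065, 0, 0.024],
    [0, 0, 0]
  ],
  "turn": [
    [0, 0, 0],
    [0, 0, 0],
    [0, 0, 0],
    [0, 0, 0],
    [0, 0, 0],
    [0, 0, 0],
    [0, 0, 0],
    [0, 0, 0]
  ],
  "jaw": [1, 1, 1, 1, 1, 1, 1, 1]
}}

```text
time_s: 9.2
tcp_pos: [0.502, -0.3981, 0.1799]
eef_rot: [180.0, -0.0, -94.0]
contact_force: [1.5, -1.4, 1.7]
gripper_width: 0.0258
```

Run:
```python
from h import *
from plant import r
c=r.capture("scene"); i=c["pixels"][100:300,130:400]; cv2.imwrite("pics/s4.png",cv2.resize(i,None,fx=2.8,fy=2.8))
```

```text
(no output)
```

View pics/s4.png

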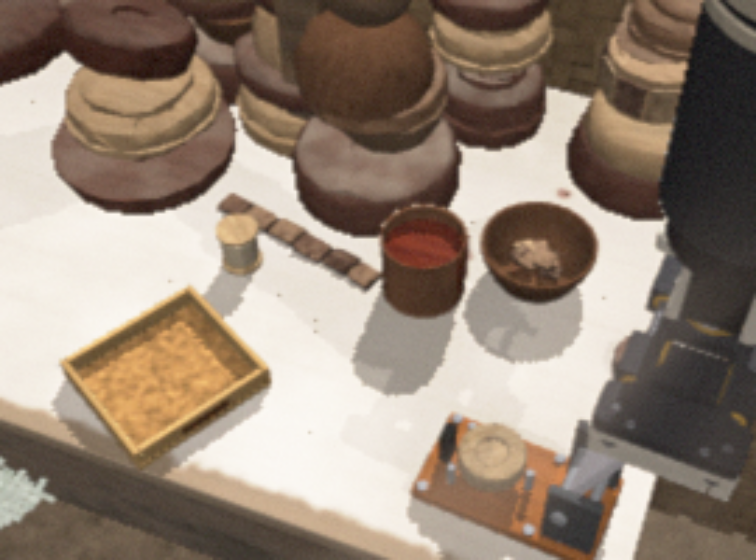

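Call:
{"fn": "apply_moves", "kwargs": {
  "slide": [
    [0, 0, 0],
    [0, 0, 0],
    [0, 0, 0],
    [0, 0, 0],
    [0, 0, 0],
    [0, 0, 0],
    [0, 0, 0],
    [0, 0, -0.1]
  ],
  "turn": [
    [0, 0, 0],
    [0, 0, 0],
    [0, 0, 0],
    [0, 0, 0],
    [0, 0, 0],
    [0, 0, 0],
    [0, 0, 0],
    [0, 0, 0]
  ],
  "jaw": [0, 0, 0, 0, 0, 0, 0, 0]
}}

```text
time_s: 10.05
tcp_pos: [0.5017, -0.3966, 0.1892]
eef_rot: [179.9, 0.1, -94.0]
contact_force: [0.7, -0.1, -0.7]
gripper_width: 0.0835
```

Call:
{"fn": "apply_moves", "kwargs": {
  "slide": [
    [0, 0, -0.2],
    [0, 0, -0.3],
    [0, 0, -0.2],
    [-0.3, 0, 0],
    [-0.45, 0, 0],
    [-0.45, 0, 0],
    [0, 0, 0]
  ],
  "turn": [
    [0, 0, 0],
    [0, 0, 0],
    [0, 0, 0],
    [0, 0, 0],
    [0, 0, 0],
    [0, 0, 0],
    [0, 0, 0]
  ],
  "jaw": [0, 0, 0, 0, 0, 0, 0]
}}

```text
time_s: 10.75
tcp_pos: [0.5112, -0.2736, 0.2618]
eef_rot: [-179.9, 0.0, -93.8]
contact_force: [-0.1, -0.5, -0.4]
gripper_width: 0.0876
```

Run:
```python
from h import *
from plant import r
c=r.capture("scene"); np.savez("/tmp/scene5.npz",**c);i=c["pixels"][100:300,130:400]; cv2.imwrite("pics/s5.png",cv2.resize(i,None,fx=2.8,fy=2.8))
```

```text
(no output)
```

View pics/s5.png

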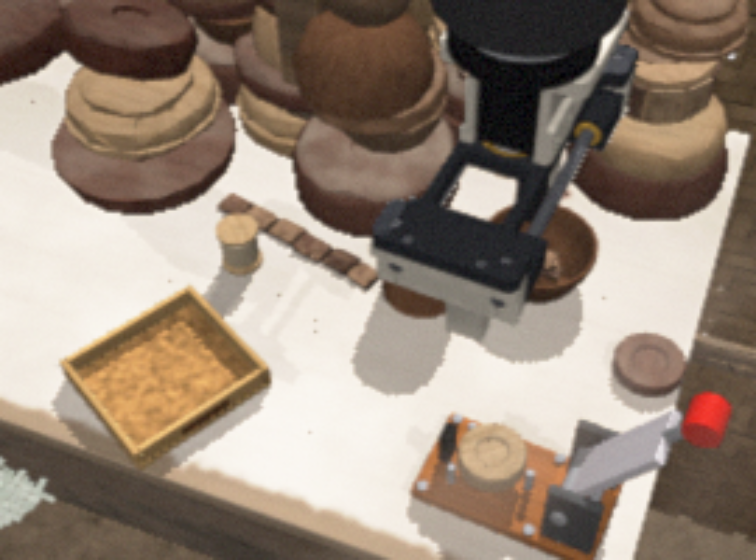

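The leaf stands open, with the knob at (706,420) in the crop, and the disc lies exposed at (492,452). I'll measure the disc.

Run:
```python
from h import *
c=dict(np.load("/tmp/scene5.npz"));W=cloud(c)
m=(W[...,2]>.042)&(W[...,2]<.051)&(np.hypot(W[...,0]-.508,W[...,1]+.279)<.04)
q=W[m];cc,rr=cv2.minEnclosingCircle((q[:,:2]*1000).astype(np.float32));print(len(q),cc,rr,np.median(q,0),q.min(0),q.max(0))
m=(W[...,2]>.1)&(W[...,2]<.2)&(W[...,1]<-.36)
print(W[m].mean(0),W[m].max(0))
plan([(.5085,-.279,.12,-94),(.5085,-.279,.036,-94,.03)])
```

```text
422 (507.7083740234375, -271.792724609375) 32.65806579589844 [ 0.50769805 -0.2775794   0.04481672] [ 0.48188059 -0.3044055   0.04202327] [ 0.53286621 -0.23917995  0.04948672]
[ 0.85993977 -0.51509367  0.134288  ] [ 1.02313452 -0.36011017  0.1999465 ]
"slide": [[0.01, 0.007, 0.355], [0.009, 0.007, 0.354], [0.01, 0.007, 0.355], [0.009, 0.007, 0.354], [0.0, 0.0, 0.28], [0.0, 0.001, 0.28], [0.0, 0.0, 0.28]] 
"turn": [[0.0, 0.0, 0.0], [0.0, 0.0, 0.0], [0.0, 0.0, 0.0], [0.0, 0.0, 0.003], [0.0, 0.0, 0.0], [0.0, 0.0, 0.0], [0.0, 0.0, 0.0]]
end [ 0.50852769 -0.27899297  0.03601508] [-1.79890065e+02 -1.04060946e-02 -9.40105813e+01]
```

Call:
{"fn": "apply_moves", "kwargs": {
  "slide": [
    [0.01, 0.003, 0.355],
    [0.01, 0.003, 0.355],
    [0.01, 0.003, 0.355],
    [0.008, 0.003, 0.355],
    [0, 0, 0.28],
    [0, 0, 0.28],
    [0, 0, 0.28],
    [0, 0, 0]
  ],
  "turn": [
    [0, 0, 0],
    [0, 0, 0],
    [0, 0, 0],
    [0, 0, 0.002],
    [0, 0, 0],
    [0, 0, 0],
    [0, 0, 0],
    [0, 0, 0]
  ],
  "jaw": [0, 0, 0, 0, 0, 0, 0, 0]
}}

```text
time_s: 11.6
tcp_pos: [0.5068, -0.2813, 0.031]
eef_rot: [179.6, 0.1, -94.2]
contact_force: [-0.6, 1.1, 0.1]
gripper_width: 0.0875
```

Call:
{"fn": "apply_moves", "kwargs": {
  "slide": [
    [0, 0, 0],
    [0, 0, 0],
    [0, 0, 0]
  ],
  "turn": [
    [0, 0, 0],
    [0, 0, 0],
    [0, 0, 0]
  ],
  "jaw": [0, 0.2, 0.3]
}}

```text
time_s: 11.9
tcp_pos: [0.5104, -0.2815, 0.036]
eef_rot: [-179.8, -0.0, -94.1]
contact_force: [0.3, 0.5, -0.2]
gripper_width: 0.0768
```

Call:
{"fn": "apply_moves", "kwargs": {
  "slide": [
    [-0.02, 0, 0.005],
    [0, 0, 0],
    [0, 0, 0],
    [0, 0, 0],
    [0, 0, 0],
    [0, 0, 0],
    [0, 0, 0]
  ],
  "turn": [
    [0, 0, 0],
    [0, 0, 0],
    [0, 0, 0],
    [0, 0, 0],
    [0, 0, 0],
    [0, 0, 0],
    [0, 0, 0]
  ],
  "jaw": [0.4, 1, 1, 1, 1, 1, 1],
  "newtons": 12
}}

```text
time_s: 12.6
tcp_pos: [0.5096, -0.279, 0.0341]
eef_rot: [-180.0, -0.0, -94.1]
contact_force: [-1.7, 2.1, 5.4]
gripper_width: 0.0518
```

Run:
```python
from h import *
from plant import r
s=r.get_state();print(s["tcp_pos"],s["contact_force"],s["gripper_width"])
c=r.capture("scene"); i=c["pixels"][100:300,130:400]; cv2.imwrite("pics/s6.png",cv2.resize(i,None,fx=2.8,fy=2.8))
```

```text
[ 0.50957643 -0.27900746  0.03413553] [-1.70539344  2.12344649  5.38019099] 0.05182599235938577
```

View pics/s6.png

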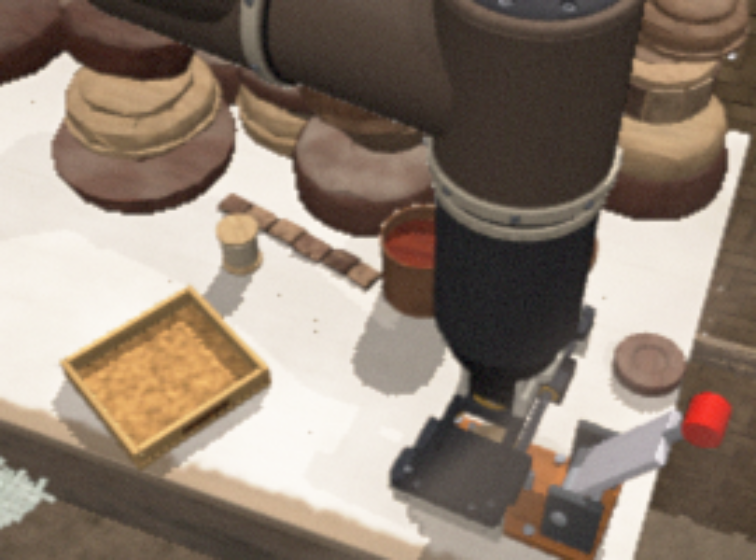

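The jaws have closed to 51.8 mm on the disc, but the tips reach about 8 mm below its underside, which would keep it off the tray floor. I'll take the grip again 10 mm higher.

Call:
{"fn": "apply_moves", "kwargs": {
  "slide": [
    [0, 0, 0],
    [0, 0, 0],
    [0, 0, -0.05],
    [0, 0, -0.05],
    [0, 0, 0],
    [0, 0, 0],
    [0, 0, 0]
  ],
  "turn": [
    [0, 0, 0],
    [0, 0, 0],
    [0, 0, 0],
    [0, 0, 0],
    [0, 0, 0],
    [0, 0, 0],
    [0, 0, 0]
  ],
  "jaw": [0.3, 0.3, 0.3, 0.3, 0.3, 0.3, 0.3]
}}

```text
time_s: 13.35
tcp_pos: [0.5093, -0.2791, 0.0438]
eef_rot: [-180.0, 0.0, -94.1]
contact_force: [-0.3, -0.6, -0.9]
gripper_width: 0.0618
```

Call:
{"fn": "apply_moves", "kwargs": {
  "slide": [
    [0, 0, 0]
  ],
  "turn": [
    [0, 0, 0]
  ],
  "jaw": [0.3]
}}

```text
time_s: 13.45
tcp_pos: [0.5093, -0.2791, 0.0436]
eef_rot: [180.0, 0.0, -94.1]
contact_force: [-0.4, 0.3, 0.3]
gripper_width: 0.0613
```

Call:
{"fn": "apply_moves", "kwargs": {
  "slide": [
    [0, 0, 0],
    [0, 0, 0],
    [0, 0, 0],
    [0, 0, 0],
    [0, 0, 0],
    [0, 0, 0]
  ],
  "turn": [
    [0, 0, 0],
    [0, 0, 0],
    [0, 0, 0],
    [0, 0, 0],
    [0, 0, 0],
    [0, 0, 0]
  ],
  "jaw": [1, 1, 1, 1, 1, 1],
  "newtons": 15
}}

```text
time_s: 14.05
tcp_pos: [0.5094, -0.2791, 0.0437]
eef_rot: [180.0, -0.0, -94.1]
contact_force: [-0.4, -0.3, 0.5]
gripper_width: 0.0517
```

Call:
{"fn": "apply_moves", "kwargs": {
  "slide": [
    [0, 0, -0.03],
    [0, 0, -0.06],
    [0, 0, -0.1],
    [0, 0, -0.15],
    [0, 0, -0.2],
    [0, 0, -0.2],
    [0, 0, 0]
  ],
  "turn": [
    [0, 0, 0],
    [0, 0, 0],
    [0, 0, 0],
    [0, 0, 0],
    [0, 0, 0],
    [0, 0, 0],
    [0, 0, 0]
  ],
  "jaw": [1, 1, 1, 1, 1, 1, 1]
}}

```text
time_s: 14.75
tcp_pos: [0.5114, -0.2797, 0.1217]
eef_rot: [-179.7, -0.1, -94.1]
contact_force: [0.1, -1.2, -0.7]
gripper_width: 0.0513
```

Run:
```python
from h import *
from plant import r
s=r.get_state();print(s["tcp_pos"],s["contact_force"],s["gripper_width"])
c=r.capture("scene"); i=c["pixels"][100:300,130:400]; cv2.imwrite("pics/s7.png",cv2.resize(i,None,fx=2.8,fy=2.8))
# tray yaw 62deg edges
plan([(.5055,.004,.12,-118,.04),(.5055,.004,.045,-118,.025)],ang=6)
```

```text
[ 0.51138481 -0.27970582  0.12171372] [ 0.11823315 -1.17234504 -0.69917626] 0.05125453171826584
"slide": [[-0.353, 0.032, -0.0], [-0.351, 0.05, -0.0], [-0.347, 0.069, -0.0], [-0.343, 0.087, -0.0], [-0.339, 0.104, -0.0], [-0.333, 0.122, -0.001], [-0.326, 0.139, -0.0], [-0.318, 0.155, -0.001]] 
"turn": [[0.0, 0.0, 0.035], [0.0, 0.0, 0.035], [0.0, 0.0, 0.035], [0.0, 0.0, 0.035], [0.0, 0.0, 0.034], [0.0, 0.0, 0.035], [0.0, 0.0, 0.034], [-0.003, 0.0, 0.035]]
"slide": [[0.0, -0.0, 0.188], [0.0, -0.0, 0.187], [0.0, -0.0, 0.188], [0.001, -0.001, 0.187]] 
"turn": [[0.0, 0.0, 0.0], [0.0, 0.0, 0.0], [0.0, 0.0, 0.0], [0.0, 0.0, 0.0]]
end [0.50551853 0.00396465 0.04502795] [ 1.79967655e+02  5.57546858e-02 -1.18007494e+02]
```

View pics/s7.png

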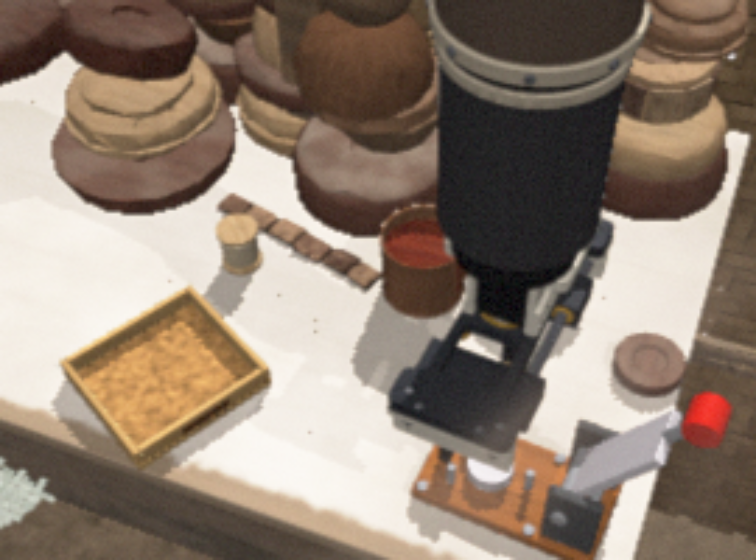

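Run:
```python
from h import *
from plant import r
s=r.get_state();j=s["joints"];print(j.round(1))
Q=[]
for n in("scene","top"):
    c=r.capture(n);cv2.imwrite(f"pics/{n}8.png",c["pixels"]);W=cloud(c);W0=cloud(dict(np.load(f"/tmp/{n}0.npz")))
    m=np.isfinite(W[...,0])&(np.nan_to_num(np.linalg.norm(W-W0,axis=-1),nan=1)>.05)&(W[...,2]>.13)
    Q.append(W[m])
Q=np.vstack(Q)-np.array([0,0,s["tcp_pos"][2]])
a=np.radians(j[0]);f=np.array([np.cos(a),np.sin(a)]);l=np.array([-f[1],f[0]])
F=Q[:,:2]@f;L=Q[:,:2]@l
t=np.array(s["tcp_pos"][:2]);print("tcp fwd,left",t@f,t@l)
for z in np.arange(.05,.8,.05):
    m=abs(Q[:,2]-z)<.025
    if m.any(): print("dz %.2f"%z,m.sum(),"fwd-tcp",(F[m]-t@f).min().round(3),(F[m]-t@f).max().round(3),"left-tcp",(L[m]-t@l).min().round(3),(L[m]-t@l).max().round(3))
```

```text
[ -9.4  17.8 -20.5   0.  -51.5   5.3]
tcp fwd,left 0.5494427555752408 -0.1918795409828219
dz 0.05 1929 fwd-tcp -0.484 0.398 left-tcp -0.172 0.888
dz 0.10 3333 fwd-tcp -0.485 0.386 left-tcp -0.141 0.91
dz 0.15 406 fwd-tcp -0.158 0.324 left-tcp -0.168 0.61
dz 0.20 1388 fwd-tcp -0.124 0.01 left-tcp -0.046 0.612
dz 0.25 1736 fwd-tcp -0.118 0.01 left-tcp -0.046 0.607
dz 0.30 2362 fwd-tcp -0.086 0.156 left-tcp -0.28 0.54
dz 0.35 6358 fwd-tcp -0.113 0.243 left-tcp -0.25 0.503
dz 0.40 40450 fwd-tcp -0.16 0.201 left-tcp -0.221 0.403
dz 0.45 17244 fwd-tcp -0.229 0.153 left-tcp -0.042 0.246
dz 0.50 15720 fwd-tcp -0.248 -0.069 left-tcp 0.137 0.246
dz 0.55 12685 fwd-tcp -0.183 -0.124 left-tcp 0.147 0.246
```

View pics/scene8.png

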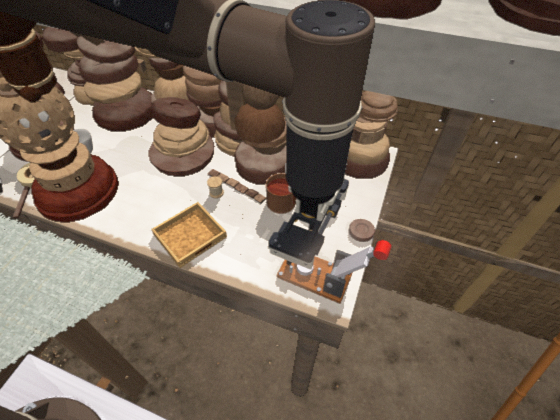

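View pics/top8.png

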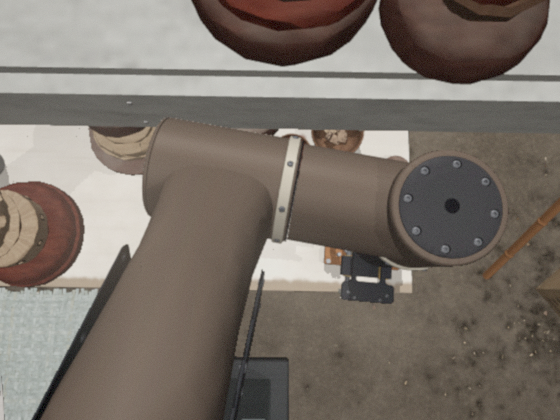

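Run:
```python
from h import *
from scipy.optimize import least_squares
W=cloud(dict(np.load("/tmp/scene0.npz")));Q=W[np.isfinite(W[...,0])]
for z in np.arange(.1,.6,.02):
    m=(abs(Q[:,2]-z)<.01)&(Q[:,1]>.15)&(Q[:,1]<.5)&(Q[:,0]>.3)&(Q[:,0]<.62)
    q=Q[m][:,:2]
    if len(q)<15: continue
    s=least_squares(lambda p:np.hypot(q[:,0]-p[0],q[:,1]-p[1])-p[2],[.515,.34,.08],loss="soft_l1",f_scale=.003)
    d=np.hypot(q[:,0]-.515,q[:,1]-.34)
    print(z.round(2),len(q),s.x.round(3),"minx",q[:,0].min().round(3),"miny",q[:,1].min().round(3),"r@axis pct",np.percentile(d,[10,50,90]).round(3))
```

```text
0.1 398 [0.522 0.346 0.067] minx 0.453 miny 0.276 r@axis pct [0.057 0.059 0.064]
0.12 932 [0.522 0.346 0.058] minx 0.454 miny 0.277 r@axis pct [0.037 0.053 0.063]
0.14 199 [0.522 0.349 0.049] minx 0.471 miny 0.295 r@axis pct [0.036 0.039 0.043]
0.16 696 [0.524 0.349 0.056] minx 0.459 miny 0.284 r@axis pct [0.031 0.048 0.057]
0.18 131 [0.52  0.34  0.048] minx 0.462 miny 0.286 r@axis pct [0.024 0.048 0.054]
0.2 384 [0.501 0.317 0.037] minx 0.45 miny 0.273 r@axis pct [0.011 0.058 0.065]
0.22 523 [0.52  0.342 0.072] minx 0.444 miny 0.266 r@axis pct [0.065 0.069 0.076]
0.24 687 [0.52  0.343 0.073] minx 0.444 miny 0.265 r@axis pct [0.021 0.07  0.076]
0.26 776 [0.521 0.344 0.074] minx 0.444 miny 0.266 r@axis pct [0.064 0.068 0.074]
0.28 737 [0.523 0.346 0.066] minx 0.454 miny 0.273 r@axis pct [0.053 0.059 0.066]
0.3 543 [0.527 0.338 0.049] minx 0.463 miny 0.284 r@axis pct [0.03  0.043 0.052]
0.32 183 [0.516 0.291 0.045] minx 0.478 miny 0.245 r@axis pct [0.019 0.026 0.093]
0.34 608 [0.516 0.285 0.042] minx 0.475 miny 0.241 r@axis pct [0.035 0.092 0.096]
0.36 505 [0.523 0.285 0.042] minx 0.481 miny 0.242 r@axis pct [0.066 0.091 0.097]
0.38 545 [0.522 0.283 0.04 ] minx 0.481 miny 0.241 r@axis pct [0.071 0.092 0.098]
0.4 1032 [0.566 0.238 0.066] minx 0.481 miny 0.15 r@axis pct [0.083 0.1   0.188]
0.42 1241 [ 422.85  1431.387 1492.154] minx 0.482 miny 0.15 r@axis pct [0.086 0.114 0.193]
0.44 955 [0.563 0.217 0.064] minx 0.48 miny 0.15 r@axis pct [0.106 0.137 0.199]
0.46 694 [ 874.293 2572.522 2716.658] minx 0.48 miny 0.15 r@axis pct [0.114 0.122 0.199]
0.48 508 [0.521 0.278 0.067] minx 0.482 miny 0.208 r@axis pct [0.123 0.127 0.13 ]
0.5 147 [0.518 0.249 0.041] minx 0.49 miny 0.205 r@axis pct [0.126 0.129 0.132]
```

Run:
```python
import cv2
i=cv2.imread("pics/scene0.png")[0:230,0:150];cv2.imwrite("pics/lamp.png",cv2.resize(i,None,fx=2.6,fy=2.6))
```

```text
(no output)
```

View pics/lamp.png

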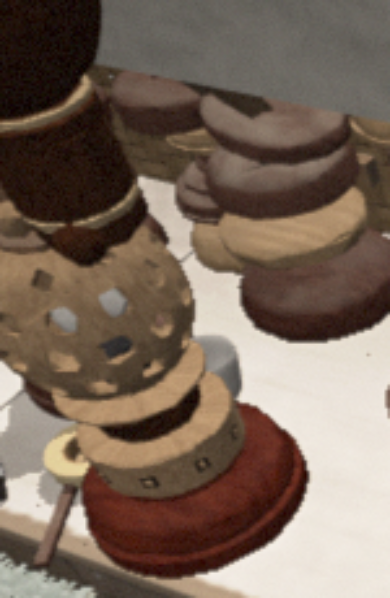

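Run:
```python
from h import *
from plant import r
s=r.get_state();j=s["joints"];t=np.array(s["tcp_pos"])
a=np.radians(j[0]);f=np.array([np.cos(a),np.sin(a)]);l=np.array([-f[1],f[0]])
for n in("scene","top"):
    c=r.capture(n);W=cloud(c);W0=cloud(dict(np.load(f"/tmp/{n}0.npz")))
    m=np.isfinite(W[...,0])&(np.nan_to_num(np.linalg.norm(W-W0,axis=-1),nan=1)>.05)&(W[...,2]>.4)
    Q=W[m]-t; F=Q[:,:2]@f;L=Q[:,:2]@l;Z=Q[:,2]
    print(n)
    for lo in np.arange(-.06,.28,.02):
        k=(L>lo)&(L<lo+.02)&(F>-.12)
        if k.sum()>10: print("lat %.2f"%lo,"fwd max %.3f (at dz %.3f)"%(F[k].max(),Z[k][F[k].argmax()]),"z max %.3f (at F %.3f)"%(Z[k].max(),F[k][Z[k].argmax()]),"zmin %.3f"%Z[k].min())
    print("latmax",np.percentile(L[F>-.12],99.9))
```

```text
scene
lat -0.06 fwd max 0.116 (at dz 0.377) z max 0.426 (at F -0.001) zmin 0.282
lat -0.04 fwd max 0.135 (at dz 0.386) z max 0.428 (at F -0.006) zmin 0.282
lat -0.02 fwd max 0.045 (at dz 0.424) z max 0.429 (at F -0.007) zmin 0.282
lat 0.00 fwd max 0.125 (at dz 0.389) z max 0.429 (at F 0.000) zmin 0.282
lat 0.02 fwd max 0.127 (at dz 0.389) z max 0.429 (at F -0.007) zmin 0.282
lat 0.04 fwd max 0.018 (at dz 0.424) z max 0.426 (at F -0.001) zmin 0.311
lat 0.06 fwd max 0.017 (at dz 0.406) z max 0.410 (at F -0.005) zmin 0.329
lat 0.08 fwd max 0.141 (at dz 0.375) z max 0.410 (at F -0.004) zmin 0.327
lat 0.10 fwd max 0.138 (at dz 0.374) z max 0.410 (at F -0.000) zmin 0.328
lat 0.12 fwd max 0.088 (at dz 0.376) z max 0.459 (at F -0.120) zmin 0.314
lat 0.14 fwd max 0.088 (at dz 0.380) z max 0.440 (at F -0.071) zmin 0.328
lat 0.16 fwd max 0.005 (at dz 0.411) z max 0.412 (at F -0.003) zmin 0.326
lat 0.18 fwd max -0.032 (at dz 0.326) z max 0.352 (at F -0.049) zmin 0.326
lat 0.20 fwd max -0.034 (at dz 0.328) z max 0.349 (at F -0.047) zmin 0.328
lat 0.22 fwd max -0.034 (at dz 0.328) z max 0.346 (at 
[... 705 characters left out ...]
 zmin 0.301
lat 0.10 fwd max 0.150 (at dz 0.441) z max 0.441 (at F 0.150) zmin 0.359
lat 0.12 fwd max 0.138 (at dz 0.417) z max 0.486 (at F -0.120) zmin 0.284
lat 0.14 fwd max 0.137 (at dz 0.446) z max 0.515 (at F -0.120) zmin 0.317
lat 0.16 fwd max 0.128 (at dz 0.443) z max 0.523 (at F -0.120) zmin 0.303
lat 0.18 fwd max 0.130 (at dz 0.418) z max 0.524 (at F -0.119) zmin 0.347
lat 0.20 fwd max 0.136 (at dz 0.430) z max 0.524 (at F -0.120) zmin 0.308
lat 0.22 fwd max 0.145 (at dz 0.413) z max 0.517 (at F -0.120) zmin 0.346
lat 0.24 fwd max 0.129 (at dz 0.374) z max 0.488 (at F -0.120) zmin 0.357
lat 0.26 fwd max 0.146 (at dz 0.375) z max 0.380 (at F 0.081) zmin 0.319
latmax 0.346749587173759
```

Run:
```python
from h import *
plan([(.506,-.19,.11,-102,.03),(.501,-.005,.062,-118,.03)],ang=6)
```

```text
"slide": [[-0.295, 0.031, 0.024], [-0.293, 0.045, 0.024], [-0.291, 0.057, 0.024], [-0.257, 0.062, 0.069], [-0.254, 0.072, 0.069], [-0.251, 0.082, 0.069], [-0.248, 0.093, 0.069], [-0.244, 0.102, 0.068]] 
"turn": [[0.0, 0.0, 0.031], [0.0, 0.0, 0.03], [0.0, 0.0, 0.031], [0.0, 0.0, 0.027], [0.0, 0.0, 0.026], [0.0, 0.0, 0.027], [0.0, 0.0, 0.026], [0.0, 0.0, 0.027]]
"slide": [[-0.24, 0.112, 0.069], [-0.234, 0.121, 0.068]] 
"turn": [[0.0, 0.0, 0.026], [0.0, 0.0, 0.027]]
end [ 0.50098596 -0.00504554  0.06201575] [ 1.79938334e+02 -9.78226612e-03 -1.18026400e+02]
```

Call:
{"fn": "apply_moves", "kwargs": {
  "slide": [
    [-0.295, 0.031, 0.024],
    [-0.293, 0.045, 0.024],
    [-0.29, 0.057, 0.024],
    [-0.257, 0.062, 0.069],
    [-0.254, 0.072, 0.069],
    [-0.25, 0.082, 0.069],
    [-0.248, 0.093, 0.069]
  ],
  "turn": [
    [0, 0, 0.031],
    [0, 0, 0.03],
    [0, 0, 0.031],
    [0, 0, 0.027],
    [0, 0, 0.026],
    [0, 0, 0.027],
    [0, 0, 0.026]
  ],
  "jaw": [1, 1, 1, 1, 1, 1, 1]
}}

```text
time_s: 15.7
tcp_pos: [0.5031, -0.0837, 0.0821]
eef_rot: [179.9, -0.0, -111.2]
contact_force: [-0.2, 0.4, -0.4]
gripper_width: 0.0513
```

Call:
{"fn": "apply_moves", "kwargs": {
  "slide": [
    [-0.244, 0.102, 0.068],
    [-0.24, 0.112, 0.069],
    [-0.234, 0.121, 0.068],
    [0, 0, 0],
    [0, 0, 0]
  ],
  "turn": [
    [0, 0, 0.027],
    [0, 0, 0.026],
    [0, 0, 0.027],
    [0, 0, 0],
    [0, 0, 0]
  ],
  "jaw": [1, 1, 1, 1, 1]
}}

```text
time_s: 16.2
tcp_pos: [0.501, -0.0051, 0.0618]
eef_rot: [179.9, -0.1, -117.9]
contact_force: [0.1, 0.6, 0.9]
gripper_width: 0.0517
```

Run:
```python
from h import *
from plant import r
s=r.get_state();print(s["tcp_pos"],s["contact_force"],s["gripper_width"],s["joints"].round(1))
c=r.capture("scene"); i=c["pixels"]; cv2.imwrite("pics/s9.png",cv2.resize(i,None,fx=1.4,fy=1.4))
```

```text
[ 0.501049   -0.00507333  0.06183639] [0.1356388  0.55091777 0.94690279] 0.0516658418761841 [ 21.9  15.6 -33.8   0.  -40.6 -49.8]
```

View pics/s9.png

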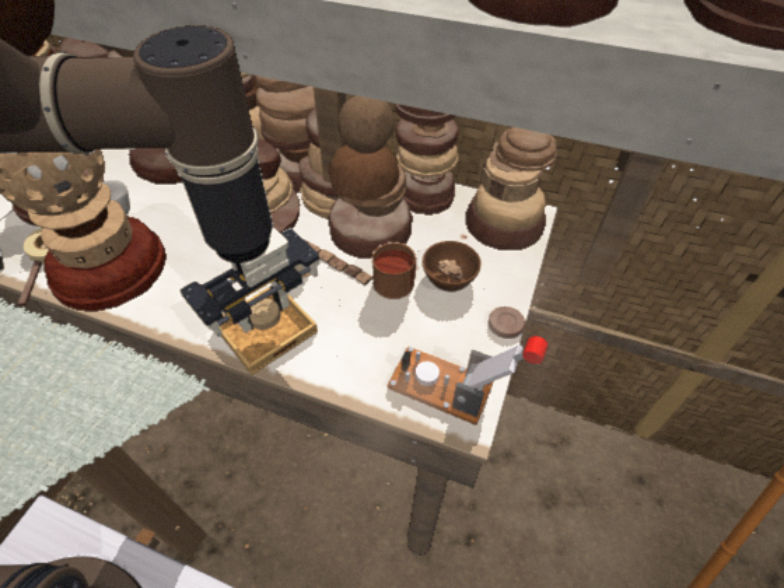

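Call:
{"fn": "apply_moves", "kwargs": {
  "slide": [
    [0, 0, 0.12],
    [0, 0, 0.12],
    [0, 0, 0.1],
    [0, 0, 0.02],
    [0, 0, 0],
    [0, 0, 0],
    [0, 0, 0]
  ],
  "turn": [
    [0, 0, 0],
    [0, 0, 0],
    [0, 0, 0],
    [0, 0, 0],
    [0, 0, 0],
    [0, 0, 0],
    [0, 0, 0]
  ],
  "jaw": [1, 1, 1, 1, 1, 1, 1]
}}

```text
time_s: 16.95
tcp_pos: [0.5018, -0.0054, 0.027]
eef_rot: [-180.0, 0.0, -118.0]
contact_force: [-0.4, 0.2, -0.2]
gripper_width: 0.0514
```

Call:
{"fn": "apply_moves", "kwargs": {
  "slide": [
    [0, 0, 0.01],
    [0, 0, 0.01],
    [0, 0, 0]
  ],
  "turn": [
    [0, 0, 0],
    [0, 0, 0],
    [0, 0, 0]
  ],
  "jaw": [1, 1, 1]
}}

```text
time_s: 17.25
tcp_pos: [0.5014, -0.0054, 0.0245]
eef_rot: [180.0, 0.0, -118.0]
contact_force: [-0.0, 0.4, -0.3]
gripper_width: 0.0514
```

Call:
{"fn": "apply_moves", "kwargs": {
  "slide": [
    [0, 0, 0.01],
    [0, 0, 0.01],
    [0, 0, 0]
  ],
  "turn": [
    [0, 0, 0],
    [0, 0, 0],
    [0, 0, 0]
  ],
  "jaw": [1, 1, 1]
}}

```text
time_s: 17.55
tcp_pos: [0.5014, -0.0054, 0.0223]
eef_rot: [180.0, -0.0, -118.0]
contact_force: [0.2, -0.1, -0.8]
gripper_width: 0.0513
```

Call:
{"fn": "apply_moves", "kwargs": {
  "slide": [
    [0, 0, 0.008],
    [0, 0, 0],
    [0, 0, 0]
  ],
  "turn": [
    [0, 0, 0],
    [0, 0, 0],
    [0, 0, 0]
  ],
  "jaw": [1, 1, 1]
}}

```text
time_s: 17.85
tcp_pos: [0.5015, -0.0054, 0.0217]
eef_rot: [-180.0, 0.0, -118.0]
contact_force: [-0.0, -0.6, -0.6]
gripper_width: 0.0513
```

Call:
{"fn": "apply_moves", "kwargs": {
  "slide": [
    [0, 0, 0.007],
    [0, 0, 0],
    [0, 0, 0]
  ],
  "turn": [
    [0, 0, 0],
    [0, 0, 0],
    [0, 0, 0]
  ],
  "jaw": [1, 1, 1]
}}

```text
time_s: 18.15
tcp_pos: [0.5015, -0.0054, 0.0215]
eef_rot: [-180.0, 0.0, -118.0]
contact_force: [-2.9, 0.7, 8.0]
gripper_width: 0.0516
```

Call:
{"fn": "apply_moves", "kwargs": {
  "slide": [
    [0, 0, 0.007],
    [0, 0, 0],
    [0, 0, 0]
  ],
  "turn": [
    [0, 0, 0],
    [0, 0, 0],
    [0, 0, 0]
  ],
  "jaw": [1, 1, 1]
}}

```text
time_s: 18.45
tcp_pos: [0.5015, -0.0054, 0.0214]
eef_rot: [-180.0, 0.0, -118.0]
contact_force: [-5.3, 1.4, 15.4]
gripper_width: 0.0515
```

Contact with the tray floor reads 15 N upward, so I'll back off 1 mm, then open a little and let go.

Call:
{"fn": "apply_moves", "kwargs": {
  "slide": [
    [0, 0, -0.012],
    [0, 0, 0],
    [0, 0, 0],
    [0, 0, 0],
    [0, 0, 0],
    [0, 0, 0]
  ],
  "turn": [
    [0, 0, 0],
    [0, 0, 0],
    [0, 0, 0],
    [0, 0, 0],
    [0, 0, 0],
    [0, 0, 0]
  ],
  "jaw": [1, 0.36, 0.34, 0.32, 0.32, 0.32]
}}

```text
time_s: 19.05
tcp_pos: [0.5014, -0.0055, 0.0213]
eef_rot: [180.0, -0.0, -118.0]
contact_force: [-0.3, 0.1, 0.5]
gripper_width: 0.0597
```

Call:
{"fn": "apply_moves", "kwargs": {
  "slide": [
    [0, 0, -0.05],
    [0, 0, -0.1],
    [0, 0, -0.15],
    [0, 0, -0.2],
    [0, 0, -0.1],
    [0, 0, 0]
  ],
  "turn": [
    [0, 0, 0],
    [0, 0, 0],
    [0, 0, 0],
    [0, 0, 0],
    [0, 0, 0],
    [0, 0, 0]
  ],
  "jaw": [0.32, 0.32, 0.32, 0.32, 0.32, 0.32]
}}

```text
time_s: 19.65
tcp_pos: [0.5026, -0.005, 0.0833]
eef_rot: [-179.9, 0.2, -118.0]
contact_force: [0.3, -0.1, 0.1]
gripper_width: 0.0594
```

Run:
```python
from h import *
plan([(.49,-.13,.12,-108),(.49,-.25,.28,-94)])
```

```text
"slide": [[0.387, -0.159, -0.123], [0.396, -0.136, -0.123], [0.403, -0.112, -0.123], [0.228, -0.074, -0.32], [0.232, -0.063, -0.32], [0.235, -0.052, -0.32], [0.237, -0.04, -0.319], [0.238, -0.028, -0.32]] 
"turn": [[0.0, 0.0, -0.039], [0.0, 0.0, -0.039], [-0.002, 0.002, -0.038], [0.0, 0.0, -0.033], [0.0, 0.0, -0.033], [0.0, 0.0, -0.032], [0.0, 0.0, -0.033], [0.0, 0.0, -0.032]]
end [ 0.48999068 -0.24997534  0.28001389] [ 1.79985095e+02 -3.42354215e-02 -9.40249899e+01]
```

Call:
{"fn": "apply_moves", "kwargs": {
  "slide": [
    [0.387, -0.16, -0.123],
    [0.396, -0.136, -0.123],
    [0.4, -0.112, -0.123],
    [0.228, -0.074, -0.32],
    [0.232, -0.063, -0.32],
    [0, 0, 0]
  ],
  "turn": [
    [0, 0, -0.039],
    [0, 0, -0.039],
    [0, 0, -0.038],
    [0, 0, -0.033],
    [0, 0, -0.033],
    [0, 0, 0]
  ],
  "jaw": [0.3, 0.3, 0.3, 0.3, 0.3, 0.3]
}}

```text
time_s: 20.25
tcp_pos: [0.4911, -0.1807, 0.1859]
eef_rot: [-179.7, 0.0, -102.4]
contact_force: [1.4, 0.6, 0.2]
gripper_width: 0.0614
```

Run:
```python
from h import *
from plant import r
c=r.capture("scene"); i=c["pixels"][130:320,130:400]; cv2.imwrite("pics/s10.png",cv2.resize(i,None,fx=2.8,fy=2.8))
W=cloud(c)
m=(np.hypot(W[...,0]-.5,W[...,1]+.005)<.045)&(W[...,2]>.0195)&(W[...,2]<.03)
q=W[m];print(len(q),np.median(q,0),q.min(0),q.max(0))
A=np.c_[q[:,:2],np.ones(len(q))];print(np.linalg.lstsq(A,q[:,2],rcond=None)[0])
```

```text
317 [ 0.49883163 -0.00649113  0.02265123] [ 0.47326468 -0.04248779  0.01957465] [0.52584266 0.01810477 0.02574303]
[0.00277902 0.01179712 0.02130562]
```

View pics/s10.png

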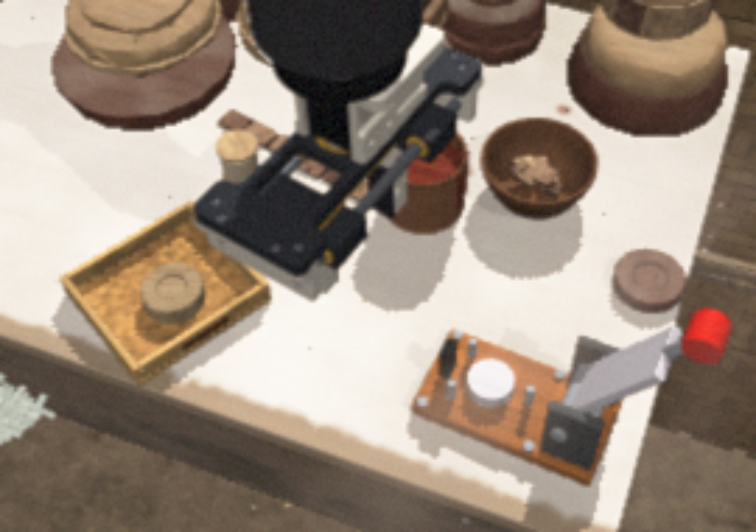

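The disc lies flat in the tray, at (173,292) in the crop with its top at about 23 mm. The leaf stands open, and the tin, spool and dark disc haven't moved. I'll let the arm settle, then hand in.

Call:
{"fn": "apply_moves", "kwargs": {
  "slide": [
    [0, 0, -0.2],
    [0, 0, -0.1],
    [0, 0, 0],
    [0, 0, 0],
    [0, 0, 0]
  ],
  "turn": [
    [0, 0, 0],
    [0, 0, 0],
    [0, 0, 0],
    [0, 0, 0],
    [0, 0, 0]
  ],
  "jaw": [0.3, 0.3, 0.3, 0.3, 0.3]
}}

```text
time_s: 20.8
tcp_pos: [0.4886, -0.1777, 0.2112]
eef_rot: [179.9, -0.0, -102.4]
contact_force: [-0.1, 0.7, -0.4]
gripper_width: 0.0612
```

Run:
```python
from plant import r
s=r.get_state();print(s["time_s"],s["contact_force"],abs(s["qd"]).max())
print(r.close_job())
```

```text
20.8 [-0.1206339   0.70091569 -0.37319379] 0.18088601968643275
the job is handed in; nothing more can be done
None
```

The leaf is standing open and the pale disc is lying flat in the tray. I handed the job in at 20.8 s; the hand-in gave no verdict.

- **Leaf:** I pinched the red knob by its flat ends and swung it to about 1.95 rad before letting go. The last picture shows it resting open on its own.
- **Disc:** My first grip had the fingertips below the disc's underside, so I gripped it again 10 mm higher before lifting. I lowered it until it touched the tray floor, pressing with about 15 N, then backed off and let go. The last check put its top at about 23 mm (24 mm expected), and level to within about 0.7°.
- **Other items:** The tin, spool and dark disc look unmoved in the last picture, though I compared them only by eye. The tray looks unmoved too.
- **Forces:** The highest wrist force I read was about 16 N. There was also a 10 N sideways pull during the swing, because the camera's and the arm's positions differed by about 2 mm; I corrected it on the way.

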